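# Push the figure carrier into the drying bay

## Task

Push the wooden carrier box, with the two freshly painted figures standing on it, down the lane between the two guide rails until its front end is fully home against the wooden stop in front of the drying fan. The rails are newly painted too, so nothing may touch either of them, neither box nor robot. Keep the box flat on the table without lifting it, do not touch the figures or let them fall, and leave the pots and other things around it where they are.

Things in the scene. Friction and masses are not known exactly. Their poses are not given: they have to be found in the camera images.
- bay: Fixed drying bay across the table: a lane 116 mm wide between two low rails, closed at its end by a wooden stop bar 26 mm high, a grey fan (138 mm high) behind it. Origin: on the table, middle of the lane's open mouth; x the way in (roughly world -y, up to 25 degrees off), y left, z up. Rails' inner faces at y = +-58 mm, face of the stop at x = 200 mm. The table is the lane's floor.
- rail_left: Left wooden guide rail, fixed, 200 x 14 x 10 mm high. Origin: on the table at the mouth end of the rail, mid-width (y = +65 mm of the bay); x along the rail, the way in. Must not be touched.
- rail_right: Right wooden guide rail, fixed, the same, at y = -65 mm of the bay. Must not be touched.
- carrier: Loose closed plywood box with cork top: 120 long (x) x 96 wide (y) x 46 mm high, 0.28-0.56 kg, flat upright sides. Origin: centre of underside; x to its front end (towards the bay), z up. Starts outside the mouth, front end about 15-50 mm short of it, up to 25 mm off the centre line, turned up to 0.2 rad. Home, its origin is at x = 140 mm of the bay; centred, 10 mm free each side.
- figure_tall: Loose painted miniature figure, 35 mm high on a round base of 28 mm diameter, 25 g, standing on the front half of the carrier's cork top. Origin: centre of its underside, 46 mm above the carrier's underside; z up.
- figure_short: The same kind of figure, 28 mm high, stockier, standing beside the first on the front half of the carrier's top. Origin: centre of its underside; z up.
- pot0: Bystander: loose paint pot, 33 mm diameter, 46 mm high, outside the left rail. Origin: centre of its underside.
- pot1: Bystander: loose paint pot of the same size, outside the right rail. Origin: centre of its underside.
- pot2: Bystander: loose paint pot of the same size, to the left behind the carrier. Origin: centre of its underside.
- water_cup: Bystander: loose glass cup, 68 mm diameter, 75 mm high, left of the bay. Origin: centre of its underside.
- dish: Bystander: loose white dish, 100 mm diameter, 25 mm high, left of the carrier. Origin: centre of its underside.
- camera: Bystander: loose grey compact camera standing upright, about 23 x 95 x 58 mm high, to the right behind the carrier. Origin: centre of its underside.
- brush: Bystander: loose brush lying on the table, 170 mm long, to the right of the right rail. Origin: on its underside.
Things that resemble listed ones, but are neither listed nor needed, are in the scene too. What is shaped like the figure_short but green or red is not meant.

How it is judged:
By the outcome, as a careful person would: the job done as asked, in the order asked, and still so for the second after the job is handed in, with the robot touching nothing.
It also fails if it takes over 64 s, if anything falls off the work surface, if the arm or the gripper's body presses on something with over 40 N, if the wrist force passes 120 N, or if a joint passes its speed limit or range.

## Robot

A 6-joint arm with a two-finger parallel gripper is mounted at the origin on the work surface. World frame = base frame: x ahead of the robot, y to its left, z up, the work surface at z = 0. Lengths are in mm, angles in rad, forces in N, time in s.
With the tool pointing down it reaches from about 400 to 925 mm from the base axis. Payload 12.5 kg.
Tool frame: the origin (TCP) lies midway between the tips of the shut fingers; the grasp point (between the pads) lies 19 mm behind it; z points along the fingers, y is the line along which they close (so a half turn about z gives the same grasp; the last joint's range is limited). The gripper opens to 95 mm and grips with 3 to 60 N. Pads are 20 mm wide; open, the fingers measure 119 mm over their backs; the gripper's body (75 mm by 180 mm) begins 59 mm behind the grasp point.
Start: joints at [1.134, 0.491, 1.559, -0, 1.092, -0.106], TCP at [202.984, 591.138, 214.661] pointing down, gripper open.
Joint ranges: [-3.1, 3.1], [-0.84, 2.19], [0.05, 2.79], [-1.13, 4.28], [0.06, 2.93], [-2.69, 2.69]. Speed limits (rad/s): [2.22, 2.22, 2.79, 3.14, 3.14, 3.14].

## Interface

Orientations are given as [roll, pitch, yaw] about the fixed x, y, z axes, in that order (R = Rz(yaw) Ry(pitch) Rx(roll)).
In Python, from cell import env gives the robot as it stands.
- The arm moves only by the tool arm_command, never from a script. Its argument "targets" is a list of rows, each a list of 5 numbers: the shift along the tool's x, y, z in mm, then the turn about the tool's z in degrees, then the opening, from 0 (shut) to 1 (fully open). In form: [[tx, ty, tz, roll, fingers], ...]. A call has 1 to 5 rows; each row is the pose to reach, as a shift and turn from the pose commanded when the call began, along the tool's axes at that moment; what a row does not reach only later rows make up. A row lasts 1/10 s, in which the tool goes at most 50 mm and 8.59 degrees, less where a joint would pass 70% of its speed; a pose out of reach is approached as far as the arm can. A call with a gripper value outside its range is refused whole. The fingers move at their own pace and stop on an object; the grip force is fixed at half the most. Time passes only in rows, so rows that repeat a pose let the fingers close. It gives the time, the measured TCP pose, the force, the opening and the grip force at its end, in the units of the state.
- env.state(): the state, without advancing time (a new reading comes with each control period).
- env.read_camera(name): name is "scene" or "top" or "wrist"; returns a dict with "frame" (480x640x3 uint8, red, green, blue), "vertical_fov" (degrees; the focal length in pixels is half the picture's height over the tangent of half this angle, whatever the lens; pixels are square), "cx", "cy" (the principal point, pixels), "k1" (the pictures are not rectified: a ray, as slopes to the right and down, at radius r is drawn at 1 + k1 r^2 times it, then the intrinsics apply), "world_from_camera" (4x4, takes a point from camera to world coordinates); the wrist camera has in their place "hand_eye" (4x4, takes a point from camera to tool coordinates, whose origin is the TCP and whose axes are the flange's). Camera axes: x right, y down, z forward; pixel columns grow to the right and rows downward; lengths in mm; the calibration is good to about 2 mm. A picture is of the moment at which its call begins: read the wrist's pose just before it. There is no depth.
- env.job_done(): hands the job in; it is judged then, once.
The state is a dict: "t": time; "joints": joint angles; "qvel": joint speeds; "tau": joint torques, N m; "eef_pos": TCP position; "tcp_rot": TCP orientation; "ft_force": force on the tool from outside, world axes, zero at the start; "moment": the same for the moment, N m; "opening": opening from 0.0 (shut) to 1.0 (fully open); "grip_force": force on a finger pad.
Only numpy, scipy, OpenCV 4.12 (cv2) and the standard library are available. Lean on these libraries where they do the work, as an engineer would, in place of code of your own. Each camera call takes 0.05 s, during which the arm holds its last target. There are 200 camera calls.

## Working session

There is one attempt and no reset: what is moved stays moved. The work goes in short steps, Python scripts to look and compute and a tool call to move; the robot and the scene stay as the last step left them, time stands still between calls to the robot, and variables do not carry over. Pictures are saved under pics/ and viewed, at most 10 in all, crops included, and the job is handed in when it is done.

Besides the shell and the picture viewer there is one more tool, called as a command line: name --pt "numbers of a row" for each row, then --argument value for the rest. arm_command: Moves the arm, as the interface text tells. Its arguments: {"type":"object","properties":{"targets":{"type":"array","items":{"type":"array","items":{"type":"number"}}}},"required":["targets"]}

```bash
mkdir -p pics
cat > h.py <<'E'
import numpy as np, cv2
from cell import env
def grab(n,save=None):
    s=env.state(); c=env.read_camera(n)
    if save: cv2.imwrite(f'pics/{save}.png',cv2.cvtColor(c['frame'],cv2.COLOR_RGB2BGR))
    return c,s
def rays(c,px,T):
    f=240/np.tan(np.radians(c['vertical_fov'])/2)
    K=np.array([[f,0,c['cx']],[0,f,c['cy']],[0,0,1.]])
    p=(np.array(px,float).reshape(-1,2)-[c['cx'],c['cy']])/f
    u=p.copy()
    for _ in range(20): u=p/(1+c['k1']*(u**2).sum(1,keepdims=True))
    d=np.c_[u,np.ones(len(u))]@T[:3,:3].T
    return T[:3,3],d
def onplane(c,px,z,T=None):
    T=c['world_from_camera'] if T is None else T
    o,d=rays(c,px,T); return (o+d*((z-o[2])/d[:,2])[:,None])[:,:2]
E
python3 - <<'E'
from h import *
for n in('top','scene'):
    c,s=grab(n,n+'0'); print(n,c['vertical_fov'],c['k1'],np.round(c['world_from_camera'],2).tolist())
print(s)
E
```

```text
top 55.999176244523696 -0.03022134294560908 [[0.11, -0.97, 0.21, 422.11], [-0.99, -0.11, 0.02, 30.84], [0.01, -0.21, -0.98, 724.58], [0.0, 0.0, 0.0, 1.0]]
scene 42.206026902617076 -0.09626176288445278 [[0.14, 0.67, -0.73, 1243.56], [0.99, -0.08, 0.12, -64.62], [0.02, -0.74, -0.67, 691.86], [0.0, 0.0, 0.0, 1.0]]
{'t': 0.05, 'joints': array([ 1.13440629e+00,  4.91522276e-01,  1.55942798e+00,  2.62972994e-06,
        1.09167337e+00, -1.05612249e-01]), 'qvel': array([-0.00041492, -0.0018892 ,  0.00151333, -0.00142915,  0.00090903,
       -0.00036477]), 'tau': array([ 2.75621795e-03, -6.14233875e+01, -2.58910310e+01,  6.94129290e-02,
        4.70727123e-02, -3.63925858e-05]), 'eef_pos': array([202.87548482, 590.91721401, 214.09229696]), 'tcp_rot': array([-3.14056767e+00, -1.11000268e-04,  2.81081360e+00]), 'ft_force': array([-0.52420421, -0.91100687, -0.07491663]), 'moment': array([-0.03572967, -0.03576406, -0.04764388]), 'grip_force': 0.0, 'opening': 0.9962885415726633}
```

View pics/top0.png

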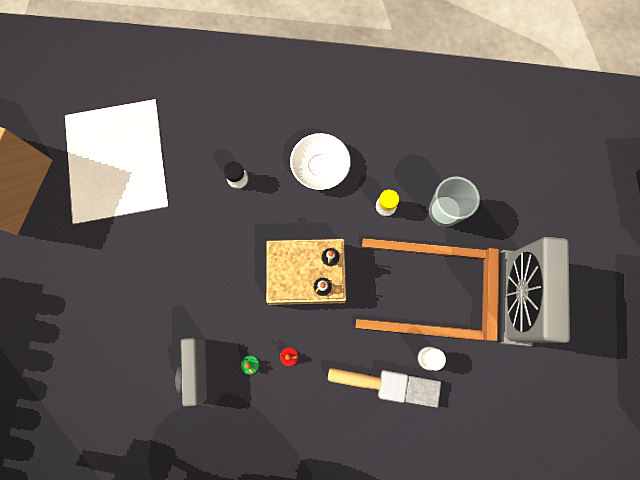

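View pics/scene0.png

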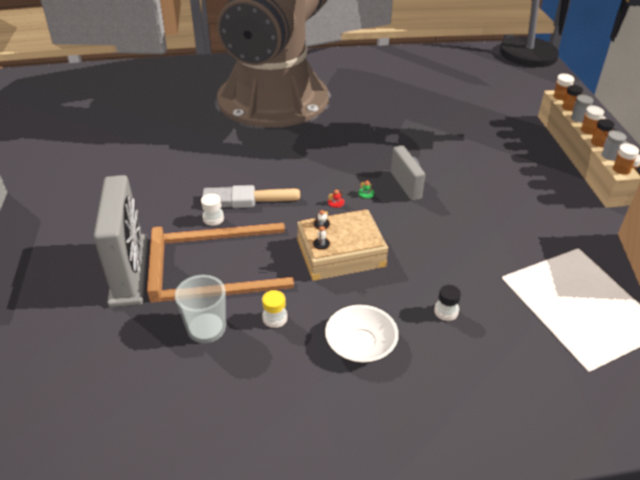

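The top view shows the carrier's cork top at about (266-345, 239-304), with the figures at (330,257) and (322,287). The orange rails start at (363,242) and (357,324), and the stop is at x≈490. The scene view agrees. Next I measure the carrier and the rails.

```bash
cat >> h.py <<'E'
def rot(a): return np.array([[np.cos(a),-np.sin(a)],[np.sin(a),np.cos(a)]])
def carrier(c,cork=((12,40,110),(32,190,255)),roi=(225,350,230,315)):
    hsv=cv2.cvtColor(c['frame'],cv2.COLOR_RGB2HSV)
    m=cv2.inRange(hsv,*[np.array(v) for v in cork]); x0,x1,y0,y1=roi
    k=np.zeros_like(m); k[y0:y1,x0:x1]=m[y0:y1,x0:x1]
    k=cv2.morphologyEx(k,cv2.MORPH_CLOSE,np.ones((5,5)))
    return k
E
python3 - <<'E'
from h import *
c,s=grab('top'); f=c['frame']; hsv=cv2.cvtColor(f,cv2.COLOR_RGB2HSV)
for p in [(280,270),(300,255),(306,302),(400,246),(490,290),(400,327)]: print(p,hsv[p[1],p[0]])
m=cv2.inRange(hsv,(3,120,60),(20,255,255)); m[:,:354]=0; m[:225]=0;m[345:]=0;m[:,500:]=0
n,l,st,ce=cv2.connectedComponentsWithStats(m); print(st[1:][st[1:,4]>50])
k=carrier(c,roi=(255,355,230,315)); cs,_=cv2.findContours(k,0,1); b=max(cs,key=cv2.contourArea)
r=cv2.minAreaRect(b); print(r, cv2.contourArea(b)); bp=cv2.boxPoints(r)
w=onplane(c,bp,46); print('carrier top',w.round(1).tolist(),np.linalg.norm(np.diff(w,axis=0),axis=1))
v=np.zeros((480,640,3),np.uint8); v[...,1]=k; v[...,2]=m
vis=cv2.cvtColor(f,cv2.COLOR_RGB2BGR); 
for mm,col in((m,(255,0,0)),(k,(0,255,0))):
    cc,_=cv2.findContours(mm,0,1); cv2.drawContours(vis,cc,-1,col,1)
cv2.imwrite('pics/m.png',cv2.resize(vis[215:365,240:520],None,fx=2.8,fy=2.8,interpolation=0))
E
```

```text
(280, 270) [ 20 133 250]
(300, 255) [ 21 126 254]
(306, 302) [ 14 140 109]
(400, 246) [ 14 173 239]
(490, 290) [ 13 172 221]
(400, 327) [ 14 171 239]
[[ 355  238  144  103 3810]]
((304.9718933105469, 271.2913513183594), (64.23844146728516, 79.35063934326172), 88.66777801513672) 4930.0
carrier top [[560.1, 138.2], [576.5, 17.2], [478.8, 4.9], [463.0, 122.5]] [122.14909409  98.48503575 118.63079063]
```

View pics/m.png

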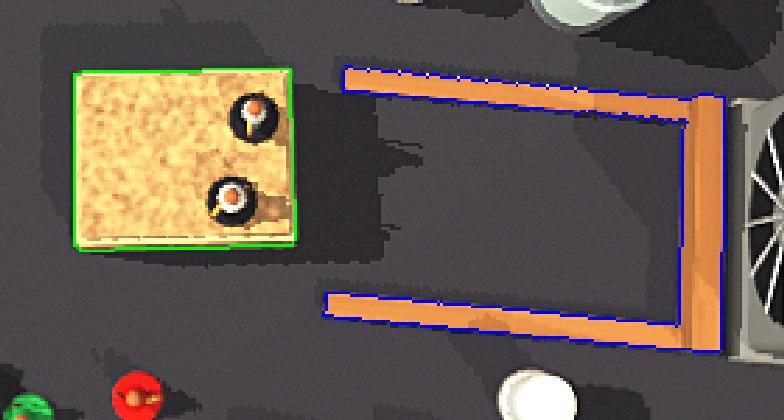

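```bash
cat >> h.py <<'E'
def edge(m,sel,axis,last):
    # boundary pixels: for each col (axis=0) / row (axis=1) in sel, first/last mask pixel
    P=[]
    for i in sel:
        v=np.flatnonzero(m[:,i] if axis==0 else m[i])
        if len(v): 
            e=v[-1]+.5 if last else v[0]-.5
            P.append((i,e) if axis==0 else (e,i))
    return np.array(P,float)
def line(P):
    vx,vy,x,y=cv2.fitLine(P.astype(np.float32),cv2.DIST_HUBER,0,.01,.01).ravel()
    d=np.array([vx,vy]); return np.array([x,y]),d*(1 if d[1]<0 or abs(d[1])<abs(d[0]) else -1)
def bay(c):
    hsv=cv2.cvtColor(c['frame'],cv2.COLOR_RGB2HSV)
    m=cv2.inRange(hsv,(3,120,60),(20,255,255)); m[:,:354]=0; m[:225]=0;m[345:]=0;m[:,500:]=0
    a=m.copy(); a[285:]=0; L=line(onplane(c,edge(a,range(366,480),0,False),10))   # y=+72 top
    a=m.copy(); a[:315]=0; R=line(onplane(c,edge(a,range(362,478),0,False),10))   # y=-58 top
    a=m.copy(); a[:,:470]=0; S=line(onplane(c,edge(a,range(265,320),1,False),0))
    return L,R,S
E
python3 - <<'E'
from h import *
c,s=grab('top'); L,R,S=bay(c)
n=lambda d:np.array([-d[1],d[0]])
for q in(L,R):
    if q[1][1]>0: q[1][:]*=-1
print('dirs',[np.degrees(np.arctan2(q[1][1],q[1][0])) for q in(L,R,S)])
d=L[1]+R[1]; d/=np.linalg.norm(d); y=n(d)
print('L-R should be 130:',(L[0]-R[0])@y)
yc=((L[0]@y-72)+(R[0]@y+58))/2
xs=S[0]@d; O=d*(xs-200)+y*yc; a=np.arctan2(d[1],d[0]); print('bay origin',O,'yaw',a)
k=carrier(c,roi=(255,355,230,315))
F=line(onplane(c,edge(k,range(272,338),0,False),46)); B=line(onplane(c,edge(k,range(246,296),1,False),46)); Fr=line(onplane(c,edge(k,range(246,296),1,True),46))
print('box edge dirs',[np.degrees(np.arctan2(q[1][1],q[1][0])) for q in(F,B,Fr)])
e=F[1].copy(); e*= -1 if e[1]>0 else 1; ny=n(e); print('len',(Fr[0]-B[0])@e)
C=e*(B[0]@e+60)+ny*(F[0]@ny-48); b=np.arctan2(e[1],e[0])
print('carrier',C,'yaw',b,'rel',b-a,'in bay',rot(a).T@(C-O))
def T(p): return rot(a).T@(np.array(p)-O)
print('mouth rail corners in bay',[T(onplane(c,[p],10)[0]).round(1) for p in[(363,239),(357,320)]])
print('pots etc in bay: pot2, camera corners',[T(onplane(c,[p],h)[0]).round() for p,h in[((235,175),46),((204,338),58),((250,363),28),((320,160),25)]])
np.save('bay.npy',[*O,a])
E
```

```text
dirs [np.float32(-89.09506), np.float32(-89.14953), np.float32(0.90435266)]
L-R should be 130: 129.43257
bay origin [517.0189   -14.743553] yaw -1.5554776
box edge dirs [np.float32(-82.39479), np.float32(7.868934), np.float32(8.34457)]
len 119.98694
carrier [520.97723  70.78239] yaw -1.4380605 rel 0.1174171 in bay [-85.45528     5.2679443]
mouth rail corners in bay [array([ 0.8, 69.9]), array([  1.6, -60.4])]
pots etc in bay: pot2, camera corners [array([-212.,  146.]), array([-220., -110.]), array([-154., -140.]), array([-81., 193.])]
```

The geometry agrees: rail spacing reads 129.4 mm against 130, and box length 120.0 mm against 120. In the bay frame the box sits at (-85, +5) with yaw +0.117. The plan is to come in behind it with the fingers about 62 mm apart and push with both while turning.

arm_command --pt "-430 -308 0 63.4 0.65" --pt "-430 -308 0 63.4 0.65" --pt "-430 -308 0 63.4 0.65" --pt "-430 -308 0 63.4 0.65" --pt "-430 -308 0 63.4 0.65"

```text
t: 0.7
eef_pos: [348.6, 385.7, 214.7]
tcp_rot: [3.141, -0.0, 2.055]
ft_force: [0.6, -0.1, 0.4]
opening: 0.667
grip_force: 0.0
```

```bash
cat > go.py <<'E'
import sys; from h import *
O0,O1,a=np.load('bay.npy'); O=np.array([O0,O1])
def pose():
    s=env.state(); return rot(a).T@(s['eef_pos'][:2]-O), s['tcp_rot'][2]-np.pi-a, s
if __name__=='__main__':
    bx,by,th,z=map(float,sys.argv[1:5])   # TCP target in bay frame, tool yaw rel. bay (pushing with -x), height
    p,t,s=pose(); t=(t+np.pi)%(2*np.pi)-np.pi; psi=s['tcp_rot'][2]
    d=rot(a)@(np.array([bx,by])-p); x=np.array([np.cos(psi),np.sin(psi)]); y=np.array([np.sin(psi),-np.cos(psi)])
    print('t',round(s['t'],2),'bay',p.round(1),'th',round(t,4),'z',s['eef_pos'][2].round(1),'F',s['ft_force'].round(1),'op',round(s['opening'],2),'tilt',s['tcp_rot'][:2].round(3))
    print('move',(d@x).round(1),(d@y).round(1),round(s['eef_pos'][2]-z,1),'turn',round(np.degrees(t-th),2))
E
python3 go.py -175 -5.2 0.117 214
```

```text
t 0.7 bay [-403.  -162.2] th 0.4689 z 214.7 F [ 0.6 -0.1  0.4] op 0.67 tilt [ 3.141 -0.   ]
move -274.4 37.1 0.7 turn 20.16
```

arm_command --pt "-274 37 0 20.2 0.65" --pt "-274 37 0 20.2 0.65" --pt "-274 37 0 20.2 0.65" --pt "-274 37 0 20.2 0.65" --pt "-274 37 0 20.2 0.65"

```text
t: 1.2
eef_pos: [494.9, 182.7, 214.7]
tcp_rot: [3.141, -0.0, 1.708]
ft_force: [0.8, 0.6, -0.0]
opening: 0.65
grip_force: 0.0
```

```bash
python3 go.py -175 -5.2 0.117 100
```

```text
t 1.2 bay [-197.8  -19.1] th 0.122 z 214.7 F [ 0.8  0.6 -0. ] op 0.65 tilt [ 3.141 -0.   ]
move -24.3 11.0 114.7 turn 0.28
```

arm_command --pt "-24 11 40 0.3 0.65" --pt "-24 11 80 0.3 0.65" --pt "-24 11 115 0.3 0.65" --pt "-24 11 115 0.3 0.65"

```text
t: 1.6
eef_pos: [506.3, 161.6, 96.1]
tcp_rot: [-3.135, 0.0, 1.702]
ft_force: [-0.8, -0.7, -0.2]
opening: 0.649
grip_force: 0.0
```

```bash
python3 go.py -175 -5.2 0.117 20; python3 -c "
from h import *
grab('wrist','w1')"
```

```text
t 1.6 bay [-176.5   -8. ] th 0.1162 z 96.1 F [-0.8 -0.7 -0.2] op 0.65 tilt [-3.135  0.   ]
move -1.8 2.6 76.1 turn -0.05
```

View pics/w1.png

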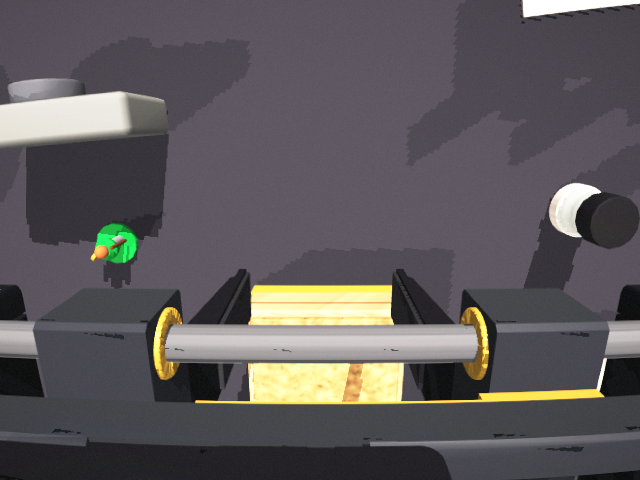

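The wrist view shows the box's rear edge at row ~285-300, between the fingers, whose tips are at about (245,270) and (398,270). I check this numerically before going down.

Run:
```python
from h import *; from scipy.spatial.transform import Rotation as Ro
c,s=grab('wrist'); T=np.eye(4); T[:3,:3]=Ro.from_euler('xyz',s['tcp_rot']).as_matrix(); T[:3,3]=s['eef_pos']; T=T@c['hand_eye']
O0,O1,a=np.load('bay.npy')
print('cam',T[:3,3])
for z in(0,46): print(z,[(rot(a).T@(p-[O0,O1])).round(1).tolist() for p in onplane(c,[(250,285),(392,286),(250,318),(320,302)],z,T)])
f=240/np.tan(np.radians(c['vertical_fov'])/2)
P=np.linalg.inv(T)
w=lambda v:(np.r_[rot(a)@v[:2]+[O0,O1],v[2],1])
def px(v): q=P@w(v); u=q[:2]/q[2]; return (u*(1+c['k1']*(u@u))*f+[c['cx'],c['cy']]).round()
R=rot(.117); C=np.array([-85.5,5.3])
for x,y,z in[(-60,48,0),(-60,-48,0),(-60,48,46),(-60,-48,46)]: print((x,y,z),px(np.r_[C+R@[x,y],z]))
```

```text
cam [499.06648543 231.33125416 268.98054715]
0 [[-137.0, -51.7], [-148.0, 45.7], [-112.2, -49.9], [-130.3, -2.2]]
46 [[-155.7, -45.3], [-164.8, 35.5], [-135.1, -43.8], [-150.2, -4.3]]
(-60, 48, 0) [393. 282.]
(-60, -48, 0) [254. 282.]
(-60, 48, 46) [406. 310.]
(-60, -48, 46) [241. 310.]
```

This agrees with the top view to about 2 mm. Going down.

arm_command --pt "-2 2.6 30 0 0.65" --pt "-2 2.6 55 0 0.65" --pt "-2 2.6 72 0 0.65" --pt "-2 2.6 76 0 0.65" --pt "-2 2.6 76 0 0.65"

```text
t: 2.2
eef_pos: [511.8, 161.1, 24.9]
tcp_rot: [3.14, -0.0, 1.703]
ft_force: [-0.1, 0.3, -0.1]
opening: 0.65
grip_force: 0.0
```

```bash
python3 go.py -156 -3 0.117 20
```

```text
t 2.2 bay [-175.9   -2.6] th 0.1173 z 24.9 F [-0.1  0.3 -0.1] op 0.65 tilt [ 3.14 -0.  ]
move -19.7 -2.8 4.9 turn 0.02
```

arm_command --pt "-5 -2.8 0 0 0.65" --pt "-10 -2.8 0 0 0.65" --pt "-14 -2.8 0 0 0.65" --pt "-17 -2.8 0 0 0.65" --pt "-17 -2.8 0 0 0.65"

```text
t: 2.7
eef_pos: [510.8, 143.0, 23.9]
tcp_rot: [3.141, -0.0, 1.702]
ft_force: [0.0, 0.3, 0.0]
opening: 0.648
grip_force: 0.0
```

```bash
python3 go.py -156 -3 0.117 22
```

```text
t 2.7 bay [-157.8   -3.8] th 0.1162 z 23.9 F [0.  0.3 0. ] op 0.65 tilt [ 3.141 -0.   ]
move -1.9 0.6 1.9 turn -0.05
```

arm_command --pt "-1 0 0 0 0.65" --pt "-2 0 0 0 0.65" --pt "-3 0 0 0 0.65" --pt "-4 0 0 0 0.65" --pt "-5 0 0 0 0.65"

```text
t: 3.2
eef_pos: [511.1, 138.7, 23.6]
tcp_rot: [-3.142, -0.0, 1.703]
ft_force: [0.3, 4.1, -0.6]
opening: 0.651
grip_force: 1.9
```

```bash
python3 go.py -100 -3 0 22
```

```text
t 3.2 bay [-153.5   -3.5] th 0.117 z 23.6 F [ 0.3  4.1 -0.6] op 0.65 tilt [-3.142 -0.   ]
move -53.2 -5.7 1.6 turn 6.7
```

arm_command --pt "-3 -0.3 0 0.4 0.65" --pt "-6 -0.6 0 0.8 0.65" --pt "-9 -0.8 0 1.2 0.65" --pt "-12 -1.1 0 1.6 0.65" --pt "-15 -1.4 0 2.0 0.65"

```text
t: 3.7
eef_pos: [511.8, 123.1, 23.6]
tcp_rot: [-3.142, -0.0, 1.667]
ft_force: [0.6, 2.4, -0.7]
opening: 0.647
grip_force: 1.5
```

```bash
cat > look.py <<'E'
from go import *
c,s=grab('top'); k=carrier(c,roi=(255,430,225,320))
# figures/gripper free part only: far edge and front end, largest blob
hsv=cv2.cvtColor(c['frame'],cv2.COLOR_RGB2HSV); k[cv2.inRange(hsv,(3,150,60),(18,255,255))>0]=0
cs,_=cv2.findContours(cv2.morphologyEx(k,cv2.MORPH_OPEN,np.ones((5,5))),0,1); b=max(cs,key=cv2.contourArea)
w=np.zeros_like(k); cv2.drawContours(w,[b],-1,255,-1)
x,y,ww,hh=cv2.boundingRect(b); print('rect',x,y,ww,hh)
tob=lambda P:(P-O)@rot(a)
F=line(tob(onplane(c,edge(w,range(x+max(10,ww-50),x+ww-8),0,False),46))); N=line(tob(onplane(c,edge(w,range(x+max(10,ww-50),x+ww-8),0,True),46))); E=line(tob(onplane(c,edge(w,range(y+8,y+hh-14),1,True),46)))
for n,q in(('left edge',F),('right',N),('front',E)): print(n,q[0].round(1),'ang',round(np.degrees(np.arctan2(q[1][1],q[1][0])),2))
q=F; e=q[1]*np.sign(q[1][0]); ny=np.array([-e[1],e[0]]); fr=E[0]@e
ctr=e*(fr-60)+ny*(q[0]@ny-48); print('box centre',ctr.round(1),'yaw',round(float(np.arctan2(e[1],e[0])),4))
import sys
if len(sys.argv)>1: cv2.imwrite(f'pics/{sys.argv[1]}.png',cv2.cvtColor(c['frame'],cv2.COLOR_RGB2BGR)[190:390,220:540])
E
python3 go.py -100 0 0 22; python3 look.py p1
```

```text
t 3.7 bay [-137.9   -3.1] th 0.0813 z 23.6 F [ 0.6  2.4 -0.7] op 0.65 tilt [-3.142 -0.   ]
move -38.0 0.0 1.6 turn 4.66
rect 301 242 56 65
left edge [-53.8  49.7] ang 9.77
right [-46.4 -45.3] ang 3.5
front [-9.3 -0.6] ang -72.03
box centre [-70.   -1.8] yaw 0.1706
```

View pics/p1.png

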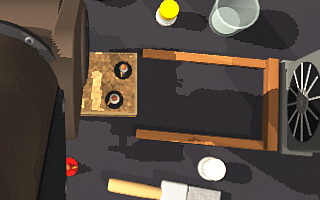

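The crop shows the box, partly shaded by the arm, lined up with the lane mouth and both figures standing, at crop positions (123,70) and (113,99). The shading spoiled the mask, so I make it less sensitive to shade.

```bash
cat > look.py <<'E'
from go import *; import sys
c,s=grab('top'); hsv=cv2.cvtColor(c['frame'],cv2.COLOR_RGB2HSV).astype(int)
H,S,V=hsv[...,0],hsv[...,1],hsv[...,2]
tob=lambda P:(P-O)@rot(a)
p,t,_=pose(); xr=p[0]+10
def topx(v):
    T=c['world_from_camera']; q=np.linalg.inv(T)@np.r_[rot(a)@np.array(v[:2])+O,v[2],1]; u=q[:2]/q[2]
    f=240/np.tan(np.radians(c['vertical_fov'])/2); return u*(1+c['k1']*(u@u))*f+[c['cx'],c['cy']]
g=cv2.cvtColor(c['frame'],cv2.COLOR_RGB2LAB)[...,2].astype(float)-128   # yellowness
# sample yellowness along bay-frame scan lines at z=46; cork >> table
def prof(v0,v1,n=160):
    L=np.array([topx((*(np.array(v0)+(np.array(v1)-v0)*i/n),46)) for i in range(n+1)],np.float32)
    return cv2.remap(g.astype(np.float32),L[:,0][None],L[:,1][None],1).ravel()
def cross(v0,v1,thr):
    q=prof(v0,v1); i=np.flatnonzero(q>thr)
    return np.array(v0)+(np.array(v1)-v0)*i[0]/160 if len(i) else None
thr=float(sys.argv[2]) if len(sys.argv)>2 else 8
F=[];E=[];N=[]
for dx in range(85,114,2):
    q=cross(np.array([xr+dx,75.]),np.array([xr+dx,25.]),thr); F.append(q)
    q=cross(np.array([xr+dx,-75.]),np.array([xr+dx,-25.]),thr); N.append(q)
for y in range(-36,37,4): E.append(cross(np.array([xr+145,y]),np.array([xr+95,y]),thr))
for n,q in(('left',F),('right',N),('front',E)):
    q=np.array([v for v in q if v is not None]); Q=line(q); d=Q[1]; r=(q-Q[0])@[-d[1],d[0]]
    print(n,Q[0].round(1),'ang',round(np.degrees(np.arctan2(d[1],d[0])),2),'rms',r.std().round(2),'range',q.min(0).round(1),q.max(0).round(1))
if len(sys.argv)>1: cv2.imwrite(f'pics/{sys.argv[1]}.png',cv2.cvtColor(c['frame'],cv2.COLOR_RGB2BGR)); print(prof([xr+100,75.],[xr+100,25.]).round()[::8],prof([xr+145,0.],[xr+95,0.]).round()[::8])
E
python3 look.py p2
```

```text
left [-28.7  54.2] ang 4.12 rms 0.11 range [-42.7  53.1] [-14.7  55.3]
right [-30.7 -44.7] ang 4.96 rms 0.13 range [-42.7 -45.6] [-14.7 -43.4]
front [-6.3  3.2] ang -85.25 rms 0.12 range [ -9. -36.] [-3. 36.]
[-2. -1. -1. -1. -1. -2. -1. -3.  3. 35. 32. 34. 34. 37. 18. -1. 26. 51.
 50. 30. 10.] [-2. -1. -1. -1. -1. -1. -1. -2. -2.  2. 35. 37. 36. 36. 38. 39. 36. 36.
 33. 37. 33.]
```

arm_command --pt "-2.5 -0.2 0 0.5 0.65" --pt "-5 -0.4 0 1.0 0.65" --pt "-7.5 -0.6 0 1.5 0.65" --pt "-10 -0.8 0 2.0 0.65" --pt "-12.5 -1.0 0 2.5 0.65"

```text
t: 4.3
eef_pos: [512.0, 110.7, 23.6]
tcp_rot: [3.141, -0.0, 1.624]
ft_force: [1.1, 3.4, -0.4]
opening: 0.651
grip_force: 1.5
```

```bash
python3 go.py -100 -2 0 22; python3 look.py
```

```text
t 4.3 bay [-125.6   -3.1] th 0.0376 z 23.6 F [ 1.1  3.4 -0.4] op 0.65 tilt [ 3.141 -0.   ]
move -25.6 0.1 1.6 turn 2.16
left [-17.1  49.6] ang 2.58 rms 3.23 range [-30.3  48.8] [-2.3 63.1]
right [-17.3 -48.6] ang 0.88 rms 6.27 range [-30.3 -73.4] [ -2.3 -48.1]
front [ 6.  -2.8] ang -87.98 rms 0.18 range [  4.7 -36. ] [ 7.2 36. ]
```

arm_command --pt "-3 -0.1 0 0.5 0.65" --pt "-6.5 -0.2 0 1.0 0.65" --pt "-10.5 -0.3 0 1.5 0.65" --pt "-15 -0.4 0 2.0 0.65" --pt "-19 -0.5 0 2.2 0.65"

```text
t: 4.85
eef_pos: [512.5, 91.5, 23.6]
tcp_rot: [-3.141, -0.0, 1.585]
ft_force: [-0.4, 3.4, -0.5]
opening: 0.65
grip_force: 1.9
```

```bash
sed -i 's/xr+dx,-75\./xr+dx,-57./' look.py; python3 go.py -80 -2 0 22; python3 look.py | grep -v left
```

```text
t 4.85 bay [-106.3   -2.9] th -0.0008 z 23.6 F [-0.4  3.4 -0.5] op 0.65 tilt [-3.141 -0.   ]
move -26.3 1.0 1.6 turn -0.04
right [  1.1 -52.6] ang -0.64 rms 0.26 range [-10.9 -53. ] [ 17.1 -52.2]
front [25.   3.2] ang -90.0 rms 0.14 range [ 24.7 -36. ] [25. 36.]
```

arm_command --pt "-5 0.1 0 0 0.65" --pt "-10 0.2 0 0 0.65" --pt "-15 0.4 0 0 0.65" --pt "-20 0.5 0 0 0.65" --pt "-25 0.6 0 0 0.65"

```text
t: 5.4
eef_pos: [513.5, 66.5, 23.6]
tcp_rot: [-3.142, -0.0, 1.586]
ft_force: [-0.1, 4.2, -0.4]
opening: 0.649
grip_force: 2.1
```

arm_command --pt "-5 0.1 0 0 0.65" --pt "-10 0.2 0 0 0.65" --pt "-15 0.3 0 0 0.65" --pt "-20 0.4 0 0 0.65" --pt "-25 0.5 0 0 0.65"

```text
t: 5.9
eef_pos: [514.4, 41.5, 23.6]
tcp_rot: [-3.142, -0.0, 1.586]
ft_force: [-0.4, 4.8, 1.2]
opening: 0.648
grip_force: 2.2
```

```bash
python3 go.py 0 -1 0 22; python3 look.py | grep -v left
```

```text
t 5.9 bay [-56.3  -1.8] th -0.0001 z 23.6 F [-0.4  4.8  1.2] op 0.65 tilt [-3.142 -0.   ]
move -56.3 0.8 1.6 turn -0.0
right [ 50.7 -55.2] ang -11.72 rms 3.01 range [ 39.2 -57. ] [ 59.2 -47. ]
front [74.6  4. ] ang -90.06 rms 0.22 range [ 74.2 -20. ] [74.9 36. ]
```

```bash
python3 -c "
from h import *
c,s=grab('top'); b=cv2.cvtColor(c['frame'],cv2.COLOR_RGB2BGR)
cv2.imwrite('pics/p3.png',cv2.resize(b[200:380,290:530],None,fx=3,fy=3))"
```

```text
(no output)
```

View pics/p3.png

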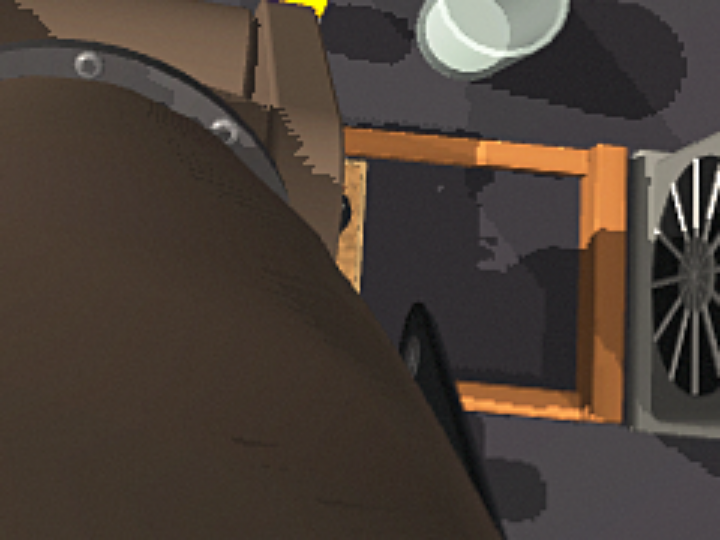

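The arm now hides most of the box in the top view. The front edge is still visible, straight and square at x≈75 mm in the bay, at crop (360,160-290), clear of the left rail. The box is following the gripper rigidly, so I continue.

arm_command --pt "-5 0.1 0 0 0.65" --pt "-10 0.2 0 0 0.65" --pt "-15 0.3 0 0 0.65" --pt "-20 0.4 0 0 0.65" --pt "-25 0.4 0 0 0.65"

```text
t: 6.5
eef_pos: [515.1, 16.5, 23.6]
tcp_rot: [-3.142, -0.0, 1.586]
ft_force: [-0.5, 3.8, 0.7]
opening: 0.653
grip_force: 2.1
```

arm_command --pt "-5 0.0 0 0 0.65" --pt "-10 0.1 0 0 0.65" --pt "-15 0.1 0 0 0.65" --pt "-20 0.2 0 0 0.65" --pt "-25 0.2 0 0 0.65"

```text
t: 7.0
eef_pos: [515.7, -8.5, 23.6]
tcp_rot: [3.142, -0.0, 1.586]
ft_force: [-0.2, 4.0, 0.1]
opening: 0.649
grip_force: 2.1
```

```bash
python3 go.py 60 -1 0 22; python3 -c "
from h import *
c,s=grab('scene'); b=cv2.cvtColor(c['frame'],cv2.COLOR_RGB2BGR)
cv2.imwrite('pics/s3.png',cv2.resize(b[160:320,80:320],None,fx=3,fy=3))"
```

```text
t 7.0 bay [-6.3 -1.2] th -0.0 z 23.6 F [-0.2  4.   0.1] op 0.65 tilt [ 3.142 -0.   ]
move -66.3 0.2 1.6 turn -0.0
```

View pics/s3.png

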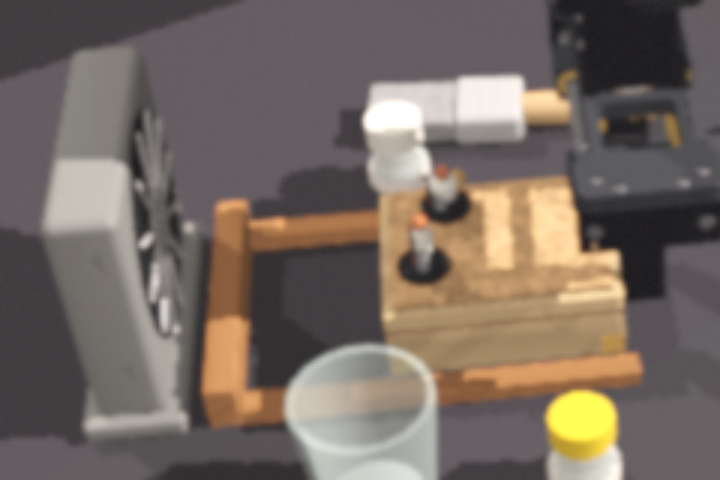

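The scene view shows the box square in the lane with a dark gap to the near rail, and both figures upright at crop (422,250) and (445,195). About 75 mm remain.

arm_command --pt "-5 0 0 0 0.65" --pt "-10 0.1 0 0 0.65" --pt "-15 0.1 0 0 0.65" --pt "-20 0.1 0 0 0.65" --pt "-25 0.1 0 0 0.65"

```text
t: 7.55
eef_pos: [516.2, -33.4, 23.6]
tcp_rot: [-3.142, -0.0, 1.586]
ft_force: [0.3, 3.8, 0.7]
opening: 0.651
grip_force: 2.0
```

arm_command --pt "-5 0 0 0 0.65" --pt "-10 0 0 0 0.65" --pt "-15 0.1 0 0 0.65" --pt "-20 0.1 0 0 0.65" --pt "-25 0.1 0 0 0.65"

```text
t: 8.05
eef_pos: [516.7, -58.5, 23.6]
tcp_rot: [3.142, -0.0, 1.586]
ft_force: [0.8, 2.9, 0.6]
opening: 0.649
grip_force: 2.0
```

arm_command --pt "-4 0 0 0 0.65" --pt "-7.5 0 0 0 0.65" --pt "-10.5 0 0 0 0.65" --pt "-13 0 0 0 0.65" --pt "-15 0 0 0 0.65"

```text
t: 8.55
eef_pos: [516.9, -73.2, 23.6]
tcp_rot: [3.142, -0.0, 1.586]
ft_force: [0.3, 3.8, 1.0]
opening: 0.653
grip_force: 2.1
```

```bash
python3 go.py 69 -1 0 22; python3 look.py | grep front
```

```text
t 8.55 bay [58.5 -1. ] th -0.0001 z 23.6 F [0.3 3.8 1. ] op 0.65 tilt [ 3.142 -0.   ]
move -10.5 -0.0 1.6 turn -0.01Traceback (most recent call last):
  File "look.py", line 24, in <module>
    q=np.array([v for v in q if v is not None]); Q=line(q); d=Q[1]; r=(q-Q[0])@[-d[1],d[0]]
                                                   ~~~~^^^
  File "h.py", line 35, in line
    vx,vy,x,y=cv2.fitLine(P.astype(np.float32),cv2.DIST_HUBER,0,.01,.01).ravel()
              ~~~~~~~~~~~^^^^^^^^^^^^^^^^^^^^^^^^^^^^^^^^^^^^^^^^^^^^^^^
cv2.error: OpenCV(4.12.0) /io/opencv/modules/imgproc/src/linefit.cpp:618: error: (-215:Assertion failed) npoints2 >= 0 || npoints3 >= 0 in function 'fitLine'
```

Now I go slowly and watch for the force to rise at the stop.

arm_command --pt "-1.5 0 0 0 0.65" --pt "-3 0 0 0 0.65" --pt "-4.5 0 0 0 0.65" --pt "-6 0 0 0 0.65" --pt "-7 0 0 0 0.65"

```text
t: 9.1
eef_pos: [517.1, -80.1, 23.6]
tcp_rot: [3.142, -0.0, 1.586]
ft_force: [-0.1, 3.5, -0.2]
opening: 0.649
grip_force: 2.0
```

arm_command --pt "-0.6 0 0 0 0.65" --pt "-1.2 0 0 0 0.65" --pt "-1.8 0 0 0 0.65" --pt "-2.4 0 0 0 0.65" --pt "-3 0 0 0 0.65"

```text
t: 9.6
eef_pos: [517.1, -83.0, 23.6]
tcp_rot: [3.142, -0.0, 1.586]
ft_force: [0.5, 10.1, 1.4]
opening: 0.651
grip_force: 5.1
```

arm_command --pt "-0.3 0 0 0 0.65" --pt "-0.5 0 0 0 0.65" --pt "-0.5 0 0 0 0.65"

```text
t: 9.9
eef_pos: [517.1, -83.0, 23.6]
tcp_rot: [-3.141, -0.001, 1.586]
ft_force: [0.5, 9.7, 1.5]
opening: 0.652
grip_force: 4.8
```

arm_command --pt "-0.5 0 0 0 0.65" --pt "-1 0 0 0 0.65" --pt "-1.5 0 0 0 0.65" --pt "-1.5 0 0 0 0.65"

```text
t: 10.3
eef_pos: [517.1, -83.1, 23.7]
tcp_rot: [-3.141, -0.002, 1.586]
ft_force: [3.3, 22.5, 2.7]
opening: 0.649
grip_force: 11.5
```

The box is firmly seated at the expected position. Now I back straight off and lift.

arm_command --pt "1.5 0 0 0 0.65" --pt "4 0 0 0 0.65" --pt "10 0 0 0 0.65" --pt "25 0 0 0 0.65" --pt "50 0 0 0 0.65"

```text
t: 10.8
eef_pos: [516.4, -34.8, 23.6]
tcp_rot: [3.141, 0.0, 1.584]
ft_force: [0.1, 0.3, 1.2]
opening: 0.647
grip_force: 0.0
```

arm_command --pt "50 0 -30 0 0.65" --pt "90 0 -60 0 0.65" --pt "130 0 -100 0 0.65" --pt "175 0 -120 0 0.65" --pt "220 0 -130 0 0.65"

```text
t: 11.3
eef_pos: [513.0, 178.6, 153.4]
tcp_rot: [3.139, -0.0, 1.586]
ft_force: [0.9, -0.1, -0.6]
opening: 0.648
grip_force: 0.0
```

arm_command --pt "50 0 0 0 0.65" --pt "100 0 0 0 0.65" --pt "150 0 0 0 0.65" --pt "150 0 0 0 0.65" --pt "150 0 0 0 0.65"

```text
t: 11.8
eef_pos: [509.7, 327.5, 150.7]
tcp_rot: [-3.141, 0.0, 1.589]
ft_force: [0.3, -0.4, 0.4]
opening: 0.651
grip_force: 0.0
```

Run:
```python
from go import *
c,s=grab('top'); b=cv2.cvtColor(c['frame'],cv2.COLOR_RGB2BGR)
cv2.imwrite('pics/f.png',b)
```

```text
(no output)
```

View pics/f.png

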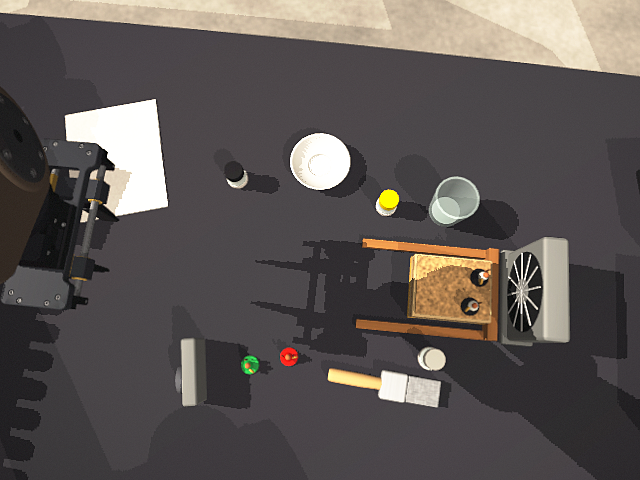

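The box sits against the stop at about (410-492, 254-320), both figures are upright, and the bystanders have not moved. One numeric check, then I hand in.

Run:
```python
from go import *
c,s=grab('top'); hsv=cv2.cvtColor(c['frame'],cv2.COLOR_RGB2HSV)
g=cv2.cvtColor(c['frame'],cv2.COLOR_RGB2LAB)[...,2].astype(int)-128
m=(g>8).astype(np.uint8); m[:,:395]=0
B=line((onplane(c,edge(m,range(266,306),1,False),46)-O)@rot(a)); print('rear',B[0],np.degrees(np.arctan2(B[1][1],B[1][0])),'expect x=80')
E=(onplane(c,[(411,254)],46)-O)@rot(a); print('rear-left corner',E,'F',s['ft_force'])
if abs(B[0][0]-80)<3: print(env.job_done())
```

```text
rear [71.91843   -3.6381898] -88.82344 expect x=80
rear-left corner [[73.55900436 45.21857961]] F [-1.09962948 -0.45750461  0.32950506]
```

The rear reading of 72 mm assumed the top plane. From here the camera also sees the rear face, whose bottom edge is at z=0, so I redo it on that plane.

Run:
```python
from go import *
c,s=grab('top')
lab=cv2.cvtColor(c['frame'],cv2.COLOR_RGB2LAB); g=lab[...,2].astype(int)-128
m=(g>8).astype(np.uint8); m[:,:395]=0
P=edge(m,range(262,312),1,False); Q=(onplane(c,P,0)-O)@rot(a); B=line(Q); print('rear@z0',B[0],np.degrees(np.arctan2(B[1][1],B[1][0])),Q[::5].round(1).tolist())
b=cv2.cvtColor(c['frame'],cv2.COLOR_RGB2BGR)[235:345,395:515]; cv2.imwrite('pics/f2.png',cv2.resize(b,None,fx=5,fy=5,interpolation=cv2.INTER_CUBIC))
```

```text
rear@z0 [79.96238   -5.3531785] -89.87785 [[80.0, 41.2], [78.9, 32.8], [79.3, 24.6], [79.8, 16.4], [80.3, 8.3], [80.8, 0.2], [79.6, -8.0], [80.1, -16.0], [80.6, -24.0], [79.4, -32.1]]
```

View pics/f2.png

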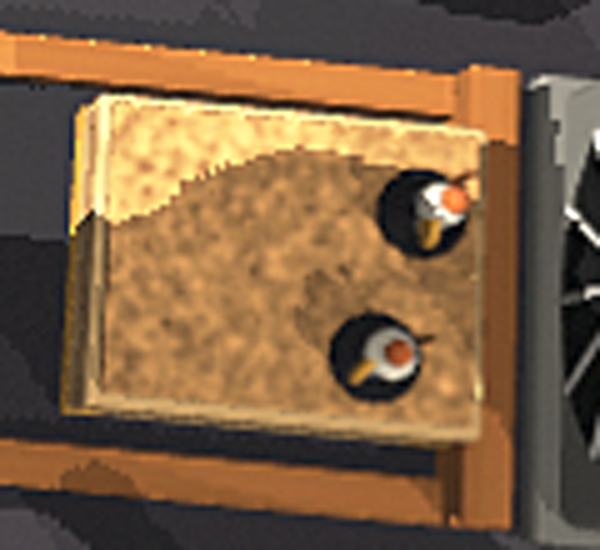

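The rear edge reads x = 80.0 mm and is square to the lane. The box is home with gaps to both rails, and the figures are upright.

```bash
python3 -c "
from cell import env
print(env.job_done())"
```

```text
the job is handed in; nothing more can be done
None
```

The carrier is fully home and square against the stop (rear end measured at 80.0 mm in the bay) with gaps to both rails, both figures standing and the things around it where they were; the job was handed in at about 12 s, no verdict shown.

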